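# Hang a lamp body on the slanted post of a burn-in stand

## Robot

A 7-joint arm with a two-finger parallel gripper is mounted at the origin on the work surface. World frame = base frame: x ahead of the robot, y to its left, z up, the work surface at z = 0. Lengths are in mm, angles in rad, forces in N, time in s.
With the tool pointing down it reaches from about 425 to 875 mm from the base axis. Payload 9.9 kg.
Tool frame: the origin (TCP) lies on the centre line of the jaws, within the pads' length; the fingertips stand 11 mm ahead of it and the grasp point (between the pads) lies 8 mm behind it; z points along the fingers, y is the line along which they close (so a half turn about z gives the same grasp; the last joint's range is limited). The gripper opens to 85 mm and grips with 20 to 120 N. Pads are 22 mm wide; open, the fingers measure 114 mm over their backs; the gripper's body (76 mm by 85 mm) begins 54 mm behind the grasp point. The pads swing forward as they close: fully open they stand 13 mm farther back than shut.
Start: joints at [-1.211, 0.576, 0.025, 1.437, -0.015, 1.129, -0.057], TCP at [289.821, 609.617, 242.289] pointing down, gripper open.
Joint ranges: [-2.76, 2.76], [-0.34, 2.15], [-1.52, 1.57], [0.19, 2.46], [-1.09, 4.23], [0.17, 1.99], [-2.82, 2.82]. Speed limits (rad/s): [2.22, 2.22, 3.01, 3.01, 3.14, 3.14, 3.14].

## Interface

Orientations are given as a unit quaternion [x, y, z, w].
In Python, from workcell import ctrl gives the robot as it stands. The module is installed in compiled form; this text tells all that it offers.
- The arm moves only by the tool step_arm, never from a script. Its argument "increments" is text: rows parted by semicolons, each of 7 numbers parted by spaces: the shift along the tool's x, y, z in units of 50 mm (1.0 is 50 mm), then the turn, a rotation vector about the tool's x, y, z in units of 10 degrees (1.0 is 10 degrees), then the opening, from 0 (shut) to 1 (fully open). A call has 1 to 8 rows; each row shifts and turns the commanded pose from where the row before left it, along the tool's axes as they then stand; what a row does not reach is not made up. A row lasts 1/8 s, in which the tool goes at most 62.5 mm and 10.7 degrees, less where a joint would pass 70% of its speed; a pose out of reach is approached as far as the arm can. A call is refused whole if a number of a shift passes 1 or a number of a turn 1, either way. A call with a gripper value outside its range is refused whole. The fingers move at their own pace and stop on an object; "newtons" is the grip in N (left out, the last holds). Time passes only in rows, so rows that do not move let the fingers close. It gives the time, the measured TCP pose, the force, the opening and the grip force at its end, in the units of the state.
- ctrl.observe(): the state, without advancing time (a new reading comes with each control period).
- ctrl.grab_frame(name): name is "scene" or "top" or "wrist"; returns the picture (384x512x3 uint8, red, green, blue); there is no depth.
- ctrl.calibration(name): a dict with "K" (3x3 intrinsics, pixels), "rvec" (rotation vector, rad) and "tvec" (3), from world to camera coordinates, as OpenCV has them; the wrist camera has in their place "T_tool_cam" (4x4, takes a point from camera to tool coordinates, whose origin is the TCP and whose axes are the flange's). Camera axes: x right, y down, z forward; pixel columns grow to the right and rows downward; lengths in mm; the calibration is good to about 2 mm. The wrist camera is an equidistant fisheye: a pixel r from the principal point sees the ray r / f radians off the axis. A picture is of the moment at which its call begins: read the wrist's pose just before it. calibration takes no time and is no camera call.
- ctrl.finish_job(): hands the job in; it is judged then, once.
The state is a dict: "t": time; "joints": joint angles; "qvel": joint speeds; "joint_efforts": joint torques, N m; "tool_pos": TCP position; "eef_rot": TCP orientation; "wrist_force": force on the tool from outside, world axes, zero at the start; "ft_torque": the same for the moment, N m; "gripper_width": finger opening in mm; "gripper_force": force on a finger pad.
Only numpy, scipy, OpenCV 4.12 (cv2) and the standard library are available. Lean on these libraries where they do the work, as an engineer would, in place of code of your own. Each camera call takes 0.05 s, during which the arm holds its last target. There are 200 camera calls.

## Task

Pick up the finned aluminium lamp body and hang it, cap end up, on the slanted post of the test stand, sliding it on along the post. It must go past the stiff contact plunger, which has to be pushed in, until the lamp's rim sits on the steel clamp collar; feel for the collar, because it is only lightly clamped and must not be pushed out of its setting. Let go with the lamp seated and leave everything else on the bench where it is.

Things in the scene. Friction and masses are not known exactly. Their poses are not given: they have to be found in the camera images.
- lamp_mid (a point): Lamp body to hang: finned aluminium cup, 110 mm tall, 0.14-0.28 kg, standing mouth down on the bench, left or right of the stand. Point on its axis half-way up, 55 mm above the mouth; z runs along the axis from mouth to cap. Finned body 53 mm diameter up to 68 mm above the mouth, shoulder 38 mm diameter up to 72 mm, then the cap.
- lamp_cap (a point): On the lamp body's axis, 94 mm above its mouth: grip height on its plain steel cap, which is 22 mm diameter and runs from 72 to 110 mm above the mouth (24 mm wide plastic for the lowest 6 mm, two small side pins near the top, seen only). z along the axis, away from the mouth.
- lamp_mouth (a point): Centre of the lamp body's open mouth (underside), z along the axis towards the cap. Round blind bore, 24 mm diameter, 68 mm deep from here. The rim round the mouth is a flange 56 mm in diameter, 6 mm thick.
- peg_tip (a point): Centre of the end face of the stand's slanted post. z along the post outwards, 35 degrees from vertical, leaning to the robot's left (+y) give or take 20 degrees; y level. Post 21 mm diameter, its last 8 mm tapering to 14 mm. A brass contact plunger, 8 mm diameter, sticks 40 to 48 mm out of the tip on the same axis; it slides into the post against about 8 N friction and stays where left; the lamp's weight does not move it.
- peg_root (a point): On the post's axis 90 mm below its tip, z along the post outwards. Round the post is a steel clamp collar, 42 mm diameter, 12 mm thick, upper face 30 to 56 mm from here (34 to 60 mm below the tip); its setting is not measured. It is held by friction and slips down the post if pushed with more than 14 N.
- stand: Fixed grey test stand, origin under the centre of its base plate (150 x 110 x 12 mm); post tip about 136 mm above the bench. As the lamp slides down the post its bore's end meets the plunger 20 to 28 mm past the tip (about 8 N to push it on), and always before the rim meets the collar; in all about 22 N along the post before the collar slips.
- bulb_mid (a point): Bystander: white LED bulb with its dome, 60 mm diameter, 100 mm tall, smooth and without fins, standing cap up; point half-way up its axis.
- board_mid (a point): Bystander: flat green LED board, 50 x 100 x 8 mm (x, y, z), about 11 mm with its LEDs; point at its centre.
- meter_mid (a point): Bystander: red hand-held meter lying flat, 150 x 78 x 36 mm (x, y, z); point at its centre.
- puck_mid (a point): Bystander: round grey lamp lying flat, 110 mm diameter, 30 mm high; point at its centre.
- driver_grip (a point): Bystander: screwdriver lying on the bench; point at the middle of its handle, x along it.
- dome_mid (a point): Bystander: white diffuser dome, 60 mm diameter, 31 mm high; point on its axis, half-way up.

How it is judged:
By the outcome, as a careful person would: the job done as asked, in the order asked, and still so for the second after the job is handed in, with the robot touching nothing.
It also fails if it takes over 64 s, if anything falls off the work surface, if the arm or the gripper's body presses on something with over 40 N, if the wrist force passes 120 N, or if a joint passes its speed limit or range.

## Working session

There is one attempt and no reset: what is moved stays moved. The work goes in short steps, Python scripts to look and compute and a tool call to move; the robot and the scene stay as the last step left them, time stands still between calls to the robot, and variables do not carry over. Pictures are saved under pics/ and viewed, at most 10 in all, crops included, and the job is handed in when it is done.

Besides the shell and the picture viewer there is one more tool, called after "Call:" as name(argument=value, ...) on one line, values as JSON. step_arm: Moves the arm, as the interface text tells. Its arguments: {"type":"object","properties":{"increments":{"type":"string"},"newtons":{"type":"number"}},"required":["increments"]}

```bash
mkdir -p pics; python3 - <<'E'
from workcell import ctrl
import cv2,numpy as np
for n in ["scene","top"]:
    im=ctrl.grab_frame(n); cv2.imwrite(f"pics/{n}0.png",im[:,:,::-1])
    print(n,ctrl.calibration(n))
print(ctrl.calibration("wrist")); print(ctrl.observe())
a=cv2.imread("pics/scene0.png");b=cv2.imread("pics/top0.png")
E
```

```text
scene {'K': array([[416.64718737,   0.        , 262.42915414],
       [  0.        , 416.64718737, 188.04525969],
       [  0.        ,   0.        ,   1.        ]]), 'rvec': array([ 2.1284301 ,  0.85250024, -0.40684352]), 'tvec': array([-417.23954461, -164.6227356 , 1489.15467148])}
top {'K': array([[401.26811162,   0.        , 254.47698194],
       [  0.        , 401.26811162, 194.26173638],
       [  0.        ,   0.        ,   1.        ]]), 'rvec': array([ 2.0895634 , -2.13058756,  0.1931122 ]), 'tvec': array([  24.9493478 ,  568.0340495 , 1029.87009481])}
{'K': array([[297.31863964,   0.        , 258.70758119],
       [  0.        , 297.31863964, 191.67388218],
       [  0.        ,   0.        ,   1.        ]]), 'T_tool_cam': array([[-5.62920473e-04, -9.60673370e-01, -2.77680317e-01,
         7.08123323e+01],
       [ 9.99999814e-01, -6.05822532e-04,  6.87020425e-05,
        -3.93708308e-01],
       [-2.34225216e-04, -2.77680227e-01,  9.60673533e-01,
        -1.31752180e+02],
       [ 0.00000000e+00,  0.00000000e+00,  0.00000000e+00,
         1.00000000e+00]])}
{'t': 0.1, 'joints': array([-1.21083139,  0.57648151,  0.02484854,  1.43779214, -0.01499899,
        1.12901746, -0.05646839]), 'qvel': array([ 0.00110881,  0.00028256,  0.00012956, -0.00287022, -0.00078606,
       -0.00019461,  0.00041782]), 'joint_efforts': array([ 5.42175767e-03, -7.67304683e+01,  2.25745708e+00, -2.86605263e+01,
        1.57332234e-02,  8.66401271e-03, -4.86403349e-05]), 'tool_pos': array([289.63606534, 609.28045358, 241.51765408]), 'eef_rot': array([ 2.20035066e-01,  9.75491669e-01, -7.46104798e-04, -1.27449199e-04]), 'wrist_force': array([-0.04921931, -0.58451962, -0.57305144]), 'ft_torque': array([-0.02837832, -0.00915009,  0.0078858 ]), 'gripper_force': 0.0, 'gripper_width': 85.6352766029556}
```

View pics/scene0.png

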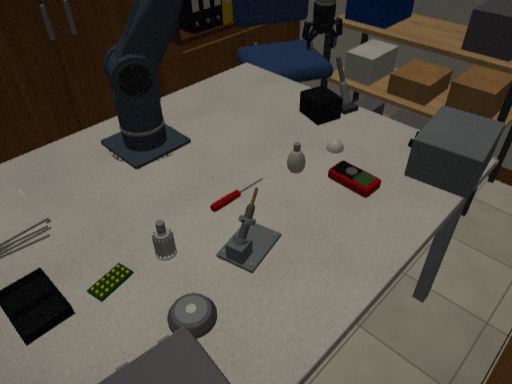

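View pics/top0.png

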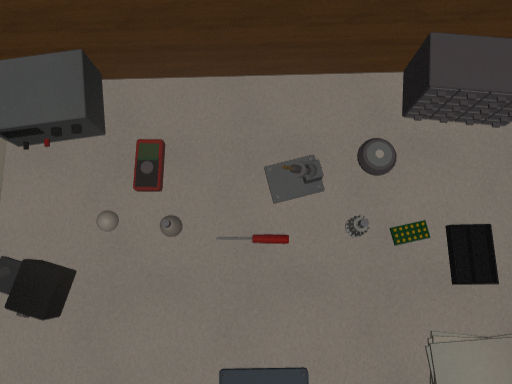

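The scene picture shows the lamp at about (164,240) and the stand at (250,245) with the brass plunger tip at (256,189). In the top picture the lamp is at (358,226) and the stand at (295,178), with the plunger near (286,167). Next I'll take enlarged crops.

```bash
python3 - <<'E'
import cv2,numpy as np
a=cv2.imread("pics/scene0.png");b=cv2.imread("pics/top0.png")
f=lambda im,x,y:cv2.resize(cv2.convertScaleAbs(im[y:y+100,x:x+66*2],alpha=1.6),None,fx=6,fy=6,interpolation=cv2.INTER_CUBIC)[:600,:792]
cv2.imwrite("pics/s1.png",f(a,150,180)); cv2.imwrite("pics/t1.png",f(b,250,145))
E
```

```text
(no output)
```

View pics/s1.png

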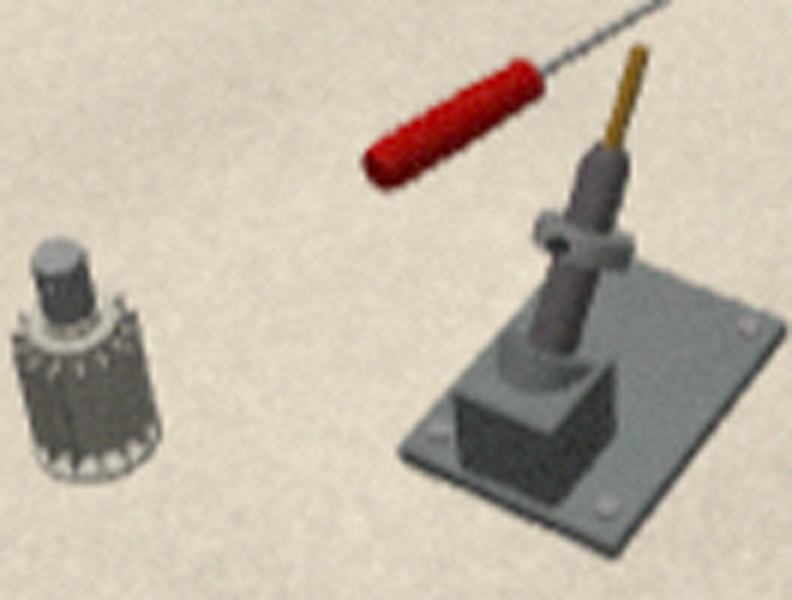

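View pics/t1.png

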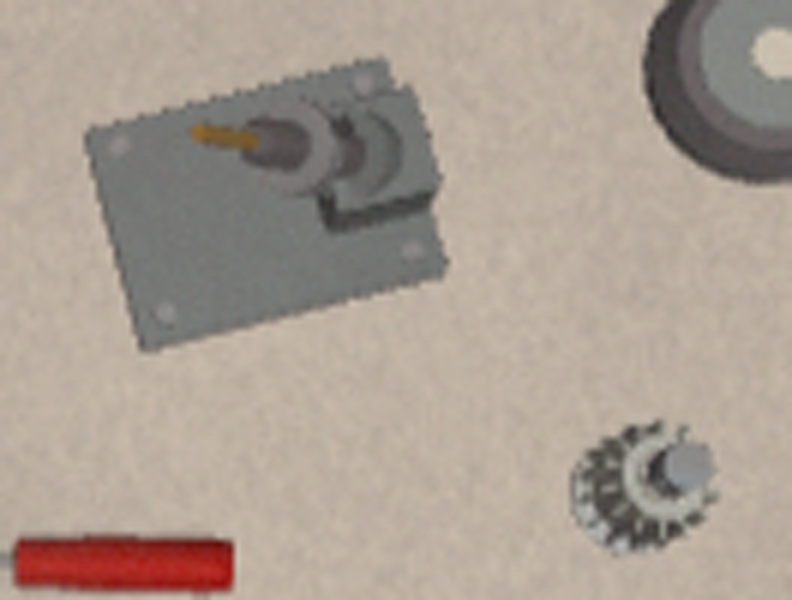

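Crop pixels: in the scene crop the lamp cap's top is at (59,252), the plunger end at (641,48) and the post tip at (612,150). In the top crop they are at (688,466), (197,131) and (253,141). The plate corners in the top crop are (88,131), (385,60), (445,268) and (147,350).

```bash
cat > h.py <<'E'
from workcell import ctrl
import cv2,numpy as np
from scipy.spatial.transform import Rotation as R
np.set_printoptions(precision=2,suppress=True)
def ray(n,uv):
    c=ctrl.calibration(n); M=cv2.Rodrigues(c["rvec"])[0]
    d=M.T@np.append(cv2.undistortPoints(np.float64([[uv]]),c["K"],None)[0,0],1)
    return -M.T@c["tvec"],d/np.linalg.norm(d)
def plane(n,uv,z):
    o,d=ray(n,uv); return o+d*(z-o[2])/d[2]
def wray(uv,pos,q):
    c=ctrl.calibration("wrist");K=c["K"];T=c["T_tool_cam"]
    x=(np.array(uv)-K[:2,2])/K[0,0]; r=np.linalg.norm(x)
    d=np.append(x/max(r,1e-9)*np.sin(r),np.cos(r)); M=R.from_quat(q).as_matrix()
    return pos+M@T[:3,3],M@T[:3,:3]@d
def wproj(P,pos,q):
    c=ctrl.calibration("wrist");K=c["K"];T=c["T_tool_cam"]
    p=np.linalg.inv(T)@np.append(R.from_quat(q).inv().apply(np.array(P)-pos),1);p=p[:3]
    n=np.hypot(*p[:2]);return K[:2,2]+K[0,0]*np.arctan2(n,p[2])*p[:2]/n
def tri(rs):
    A=sum(np.eye(3)-np.outer(d,d) for o,d in rs);b=sum((np.eye(3)-np.outer(d,d))@o for o,d in rs)
    p=np.linalg.solve(A,b); return p,[np.linalg.norm(np.cross(p-o,d)) for o,d in rs]
E
python3 - <<'E'
from h import *
S=lambda u,v:ray("scene",(150+u/6-.42,180+v/6-.42))
T=lambda u,v:ray("top",(250+u/6-.42,145+v/6-.42))
for n,s,t in [("cap top z110",(59,252),(688,466)),("plunger",(641,48),(197,131)),("tip",(612,150),(253,141))]:
    print(n,*tri([S(*s),T(*t)]))
print("cap top planes",plane("scene",(150+59/6-.42,180+252/6-.42),110),plane("top",(250+688/6-.42,145+466/6-.42),110))
C=[plane("top",(250+u/6-.42,145+v/6-.42),12) for u,v in [(88,131),(385,60),(445,268),(147,350)]]
print(np.array(C)); 
for i in range(4):
    e=C[i-3]-C[i];print(np.linalg.norm(e),np.degrees(np.arctan2(e[1],e[0])))
# lamp rim bottom in scene, mean
print(plane("scene",(150+98/6,180+450/6),0))
a,b=[tri([S(*s),T(*t)])[0] for s,t in [((641,48),(197,131)),((612,150),(253,141))]]
d=a-b;print(np.linalg.norm(d),d/np.linalg.norm(d),np.degrees(np.arctan2(d[1],d[0])))
E
```

```text
cap top z110 [ 480.19 -262.16  109.64] [np.float64(0.6818201840650135), np.float64(0.6818201840648324)]
plunger [613.47 -57.52 170.53] [np.float64(0.2453024082464053), np.float64(0.24530240824642585)]
tip [619.14 -82.44 134.15] [np.float64(0.7715196737990176), np.float64(0.7715196737992001)]
cap top planes [ 481.01 -261.83  110.  ] [ 479.77 -262.65  110.  ]
[[ 658.    -14.85   12.  ]
 [ 689.93 -157.65   12.  ]
 [ 587.66 -181.02   12.  ]
 [ 551.45  -40.05   12.  ]]
146.33164954031452 -77.39695070324625
104.90954893956086 -167.12885918963698
145.54933387781367 104.40302980456579
109.48842780007615 13.306917876139325
[ 489.74 -267.78    0.  ]
44.454825057704085 [-0.13  0.56  0.82] 102.8225359192993
```

```bash
python3 - <<'E'
from h import *
o=ctrl.observe();p=o["tool_pos"];M=R.from_quat(o["eef_rot"])
N=24; th=np.radians(np.linspace(64.6,-28.6,N+1)); r=np.linspace(675,547,N+1)
W=np.c_[r*np.cos(th),r*np.sin(th),np.full(N+1,245)]
rows=[];q=p.copy()
for i in range(N):
    v=np.round(M.inv().apply(W[i+1]-q)/50,2); q=q+M.apply(v*50); M=M*R.from_rotvec([0,0,np.radians(5.9)])
    rows.append("%.2f %.2f %.2f 0 0 0.59 1"%tuple(v))
for k in range(0,N,8):print("; ".join(rows[k:k+8]))
print(q,M.as_matrix())
E
```

```text
-0.90 -0.13 -0.07 0 0 0.59 1; -0.91 -0.10 0.00 0 0 0.59 1; -0.90 -0.08 0.00 0 0 0.59 1; -0.89 -0.04 0.00 0 0 0.59 1; -0.89 -0.01 0.00 0 0 0.59 1; -0.88 0.02 0.00 0 0 0.59 1; -0.87 0.04 0.00 0 0 0.59 1; -0.87 0.08 0.00 0 0 0.59 1
-0.85 0.11 0.01 0 0 0.59 1; -0.84 0.13 -0.00 0 0 0.59 1; -0.83 0.16 -0.00 0 0 0.59 1; -0.82 0.19 -0.00 0 0 0.59 1; -0.80 0.22 -0.00 0 0 0.59 1; -0.79 0.24 0.00 0 0 0.59 1; -0.78 0.26 0.00 0 0 0.59 1; -0.75 0.29 0.00 0 0 0.59 1
-0.74 0.31 0.00 0 0 0.59 1; -0.73 0.33 0.01 0 0 0.59 1; -0.70 0.35 -0.00 0 0 0.59 1; -0.69 0.38 -0.00 0 0 0.59 1; -0.66 0.39 -0.00 0 0 0.59 1; -0.65 0.41 0.00 0 0 0.59 1; -0.63 0.43 0.00 0 0 0.59 1; -0.61 0.44 0.00 0 0 0.59 1
[ 479.98 -261.7   245.13] [[ 0.97  0.22 -0.  ]
 [ 0.22 -0.97 -0.  ]
 [-0.    0.   -1.  ]]
```

Call:
step_arm(increments="-0.90 -0.13 -0.07 0 0 0.59 1; -0.91 -0.10 0.00 0 0 0.59 1; -0.90 -0.08 0.00 0 0 0.59 1; -0.89 -0.04 0.00 0 0 0.59 1; -0.89 -0.01 0.00 0 0 0.59 1; -0.88 0.02 0.00 0 0 0.59 1; -0.87 0.04 0.00 0 0 0.59 1; -0.87 0.08 0.00 0 0 0.59 1")

```text
t: 1.1
tool_pos: [527.7, 348.2, 245.4]
eef_rot: [0.594, 0.805, -0.0, -0.0]
wrist_force: [0.6, -0.0, -0.3]
gripper_width: 85.7
gripper_force: 0.0
```

Call:
step_arm(increments="-0.85 0.11 0.01 0 0 0.59 1; -0.84 0.13 0 0 0 0.59 1; -0.83 0.16 0 0 0 0.59 1; -0.82 0.19 0 0 0 0.59 1; -0.80 0.22 0 0 0 0.59 1; -0.79 0.24 0.00 0 0 0.59 1; -0.78 0.26 0.00 0 0 0.59 1; -0.75 0.29 0.00 0 0 0.59 1")

```text
t: 2.1
tool_pos: [589.2, 24.4, 245.0]
eef_rot: [0.866, 0.5, -0.0, -0.0]
wrist_force: [1.0, 0.4, -0.1]
gripper_width: 85.4
gripper_force: 0.0
```

Call:
step_arm(increments="-0.74 0.31 0.00 0 0 0.59 1; -0.73 0.33 0.01 0 0 0.59 1; -0.70 0.35 0 0 0 0.59 1; -0.69 0.38 0 0 0 0.59 1; -0.66 0.39 0 0 0 0.59 1; -0.65 0.41 0.00 0 0 0.59 1; -0.63 0.43 0.00 0 0 0.59 1; -0.61 0.44 0.00 0 0 0.59 1")

```text
t: 3.1
tool_pos: [479.3, -262.3, 244.6]
eef_rot: [0.994, 0.111, -0.0, -0.0]
wrist_force: [0.3, -0.4, -1.2]
gripper_width: 85.2
gripper_force: 0.0
```

```bash
python3 - <<'E'
from h import *
o=ctrl.observe();im=ctrl.grab_frame("wrist")
print(o["t"],o["tool_pos"],R.from_quat(o["eef_rot"]).as_matrix(),o["joints"],o["wrist_force"])
q=wproj([480.2,-262.2,110],o["tool_pos"],o["eef_rot"]);print("expected cap px",q,"mouth",wproj([480.2,-262.2,0],o["tool_pos"],o["eef_rot"]))
cv2.imwrite("pics/w1.png",cv2.resize(cv2.convertScaleAbs(im[:,:,::-1],alpha=1.5),None,fx=1.5,fy=1.5))
E
```

```text
3.1 [ 479.32 -262.31  244.57] [[ 0.98  0.22 -0.  ]
 [ 0.22 -0.98  0.  ]
 [-0.   -0.   -1.  ]] [-0.08  0.48  0.75  1.79 -0.38  1.02 -0.53] [ 0.35 -0.42 -1.2 ]
expected cap px [258.79 183.51] mouth [258.79 162.01]
```

View pics/w1.png

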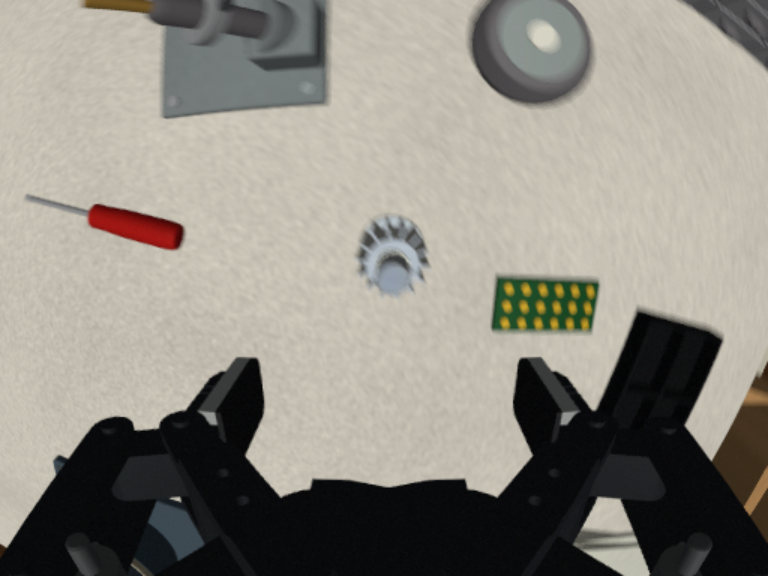

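The wrist picture shows the lamp cap at (393,273) of the enlarged picture, about 3 mm off the expected position along tool y. Before grasping I'll look at the post from above with the same camera.

Call:
step_arm(increments="0.8 -0.8 0 0 0 0 1; 0.8 -0.8 0 0 0 0 1; 0.8 -0.8 0 0 0 0 1; 0.8 -0.8 0 0 0 0 1; 0 0 0 0 0 0 1")

```text
t: 3.78
tool_pos: [602.1, -63.5, 243.3]
eef_rot: [0.993, 0.117, -0.0, -0.001]
wrist_force: [-0.1, 0.1, -0.6]
gripper_width: 85.3
gripper_force: 0.0
```

```bash
python3 - <<'E'
from h import *
import pickle
o=ctrl.observe();im=ctrl.grab_frame("wrist");pickle.dump((o,im),open("v1.pkl","wb"))
print(o["t"],o["tool_pos"],o["joints"]);f=lambda P:wproj(P,o["tool_pos"],o["eef_rot"])
print("exp plunger",f([613.5,-57.5,170.5]),"tip",f([619.1,-82.4,135]))
E
```

```text
3.775 [602.09 -63.53 243.34] [-0.41  0.57  0.74  1.64 -0.42  1.1  -0.89]
exp plunger [254.37 189.45] tip [285.73 178.32]
```

Call:
step_arm(increments="-0.8 0.8 0 0 0 0 1; -0.8 0.8 0 0 0 0 1; 0 0 0 0 0 0 1")

```text
t: 4.2
tool_pos: [536.3, -171.4, 245.8]
eef_rot: [0.994, 0.108, -0.0, 0.001]
wrist_force: [2.0, -0.5, -0.1]
gripper_width: 85.5
gripper_force: 0.0
```

```bash
python3 - <<'E'
from h import *
import pickle
o=ctrl.observe();im=ctrl.grab_frame("wrist");pickle.dump((o,im),open("v2.pkl","wb"))
print(o["t"],o["tool_pos"],o["joints"])
out=[]
for k in (1,2):
    o,im=pickle.load(open(f"v{k}.pkl","rb"));f=lambda P:wproj(P,o["tool_pos"],o["eef_rot"])
    c=np.round((f([613.5,-57.5,170.5])+f([619.1,-82.4,135]))/2).astype(int);x,y=max(c[0]-50,0),max(c[1]-60,0)
    print(k,"origin",x,y,"exp plunger",f([613.5,-57.5,170.5]),"tip",f([619.1,-82.4,135]))
    cr=im[y:y+140,x:x+100,::-1]; cr=cv2.copyMakeBorder(cr,0,140-cr.shape[0],0,100-cr.shape[1],cv2.BORDER_CONSTANT)
    out.append(cv2.resize(cv2.convertScaleAbs(cr,alpha=1.5),None,fx=4,fy=4,interpolation=cv2.INTER_CUBIC))
cv2.imwrite("pics/w2.png",np.hstack(out))
E
```

```text
4.2 [ 536.29 -171.35  245.77] [-0.26  0.5   0.76  1.75 -0.39  1.04 -0.72]
1 origin 220 124 exp plunger [254.36 189.45] tip [285.73 178.32]
2 origin 101 14 exp plunger [128.41  73.29] tip [174.24  74.56]
```

View pics/w2.png

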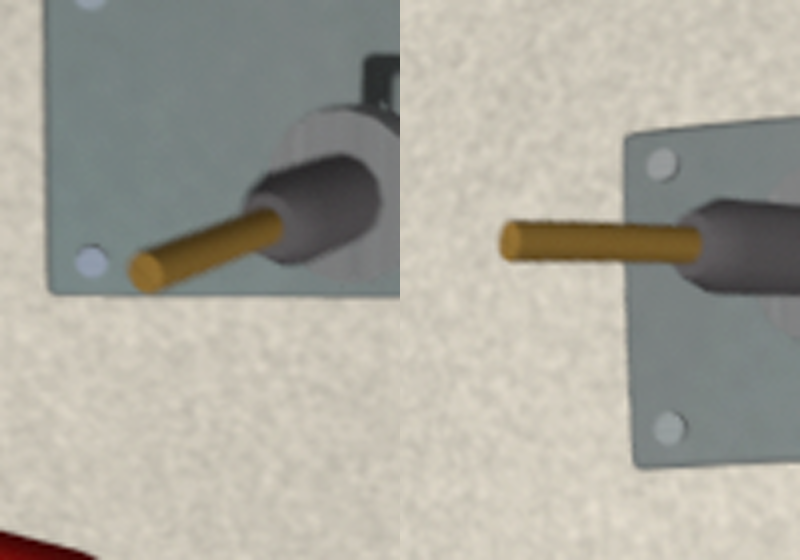

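In the left crop the plunger end is at (147,272) and the tip face centre near (270,225). In the right crop they are at (513,242), which is 113 from that crop's edge, and near (692,245).

```bash
python3 - <<'E'
from h import *
import pickle
r={}
for k,org,pl,tp in [(1,(220,124),(147,272),(270,225)),(2,(101,14),(113,242),(292,245))]:
    o,_=pickle.load(open(f"v{k}.pkl","rb"))
    r[k]=[wray(np.array(org)+np.array(x)/4-.375,o["tool_pos"],o["eef_rot"]) for x in (pl,tp)]
P=[tri([r[1][i],r[2][i]]) for i in (0,1)]
print(P);d=P[0][0]-P[1][0];L=np.linalg.norm(d);print(L,d/L,np.degrees(np.arctan2(d[1],d[0])),np.degrees(np.arccos(d[2]/L)))
for i,z in ((0,171),(1,136)):
  for k in (1,2): o,dd=r[k][i];print(i,k,o+dd*(z-o[2])/dd[2])
# lamp from first wrist view
print("lamp",[ (lambda od:od[0]+od[1]*(110-od[0][2])/od[1][2])(wray((393/1.5,273/1.5),np.array([479.32,-262.31,244.57]),R.from_matrix([[.976,.2197,0],[.2197,-.976,0],[0,0,-1]]).as_quat()))])
o=ctrl.observe();print(o["tool_pos"],o["wrist_force"],R.from_quat(o["eef_rot"]).as_matrix())
E
```

```text
[(array([612.87, -59.12, 172.77]), [np.float64(0.04064652460243204), np.float64(0.04064652460234397)]), (array([618.72, -83.2 , 138.77]), [np.float64(0.21236881615282754), np.float64(0.21236881615268488)])]
42.07695082025104 [-0.14  0.57  0.81] 103.65077770892024 36.08529069319407
0 1 [612.41 -59.24 171.  ]
0 2 [612.91 -58.25 171.  ]
1 1 [618.3  -83.73 136.  ]
1 2 [618.7  -82.24 136.  ]
lamp [array([ 482.31, -264.78,  110.  ])]
[ 538.11 -168.6   245.41] [-0.39  0.86 -0.49] [[ 0.98  0.22  0.  ]
 [ 0.22 -0.98 -0.  ]
 [ 0.    0.   -1.  ]]
```

Call:
step_arm(increments="-0.76 0.81 0 0 0 0 1; -0.76 0.81 0 0 0 0 1; 0 0 0.8 0 0 0 1; 0 0 0.8 0 0 0 1; 0 0 0.8 0 0 0 1; 0 0 0.5 0 0 0 1; 0 0 0.2 0 0 0 1; 0 0 0 0 0 0 1", newtons=80)

```text
t: 5.25
tool_pos: [484.2, -261.3, 89.7]
eef_rot: [0.994, 0.113, -0.0, -0.0]
wrist_force: [-0.1, -0.0, 0.3]
gripper_width: 85.4
gripper_force: 0.0
```

```bash
python3 - <<'E'
from h import *
o=ctrl.observe();im=ctrl.grab_frame("wrist")
o=ctrl.observe();print(o["t"],o["tool_pos"],o["wrist_force"]);
print(wproj([482,-264.8,110],o["tool_pos"],o["eef_rot"]))
cv2.imwrite("pics/w3.png",cv2.resize(cv2.convertScaleAbs(im[100:300,140:380,::-1],alpha=1.5),None,fx=2,fy=2))
E
```

```text
5.3 [ 484.55 -261.64   90.34] [ 0.12 -1.06 -0.3 ]
[264.27 280.01]
```

View pics/w3.png

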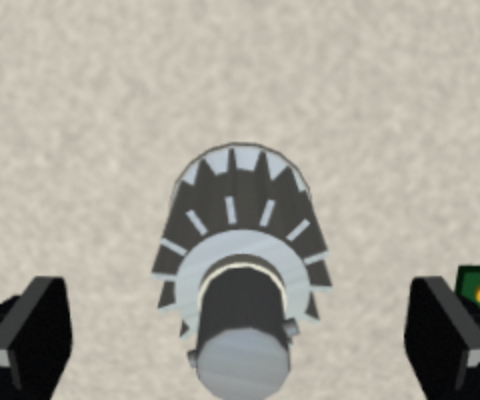

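The lamp cap sits between the fingers at (243,364) in the crop. It is about 1 mm off along tool y and about -3.5 mm along tool x. I'll correct that, close the gripper and lift.

Call:
step_arm(increments="-0.07 0.02 0.06 0 0 0 1; 0 0 0 0 0 0 1; 0 0 0 0 0 0 0; 0 0 0 0 0 0 0; 0 0 0 0 0 0 0; 0 0 0 0 0 0 0; 0 0 0 0 0 0 0; 0 0 0 0 0 0 0", newtons=80)

```text
t: 6.3
tool_pos: [481.1, -263.2, 87.1]
eef_rot: [0.994, 0.113, 0.0, -0.0]
wrist_force: [-0.9, 1.2, 6.3]
gripper_width: 20.1
gripper_force: 78.0
```

```bash
python3 - <<'E'
from h import *
o=ctrl.observe();print(o["t"],o["tool_pos"],o["wrist_force"],o["gripper_width"],o["gripper_force"],o["joints"],R.from_quat(o["eef_rot"]).as_matrix())
im=ctrl.grab_frame("wrist");cv2.imwrite("pics/w4.png",cv2.resize(cv2.convertScaleAbs(im[100:300,140:380,::-1],alpha=1.5),None,fx=2,fy=2))
E
```

```text
6.3 [ 481.12 -263.22   87.08] [-0.87  1.19  6.3 ] 20.139693466766982 77.95316576957703 [ 0.05  0.66  0.58  1.96 -0.57  0.68 -0.36] [[ 0.97  0.22  0.  ]
 [ 0.22 -0.97  0.  ]
 [ 0.    0.   -1.  ]]
```

```bash
cat >> h.py <<'E'
def plan(way,p=None,M=None):
    """way: list of (pos, Rotation, nrows)"""
    o=ctrl.observe(); p=o["tool_pos"].copy() if p is None else p; M=R.from_quat(o["eef_rot"]) if M is None else M
    for P,Q,n in way:
        s=[]
        for i in range(n,0,-1):
            v=np.round(M.inv().apply(np.array(P)-p)/i/50,2)
            w=np.round(np.degrees((M.inv()*Q).as_rotvec())/i/10,2)
            p=p+M.apply(v*50);M=M*R.from_rotvec(np.radians(w*10));s.append(" ".join("%g"%x for x in [*v,*w,0]))
        print("; ".join(s))
TIP=np.array([618.6,-83,136.3]);az=np.radians(103);D=np.array([np.sin(.6109)*np.cos(az),np.sin(.6109)*np.sin(az),np.cos(.6109)])
yy=np.array([-np.cos(az),-np.sin(az),0]);
def frame(d):
    z=-d;x=np.cross(yy,z);x/=np.linalg.norm(x);return R.from_matrix(np.c_[x,np.cross(z,x),z])
Q=frame(D)
E
python3 - <<'E'
from h import *
M=R.from_quat(ctrl.observe()["eef_rot"])
A=TIP+162*D
plan([([481,-263,287],M,4),([A[0],A[1],292],Q,9),(A,Q,2)])
print(A,Q.as_matrix())
E
```

```text
0 -0 -1 0 0 0 0; 0 -0 -1 0 0 0 0; 0 -0 -1 0 0 0 0; 0 -0 -1 0 0 0 0
0.39 -0.53 -0.01 -0.39 -0 -0 0; 0.39 -0.53 -0.05 -0.39 -0 -0 0; 0.39 -0.52 -0.08 -0.39 -0 -0 0; 0.39 -0.51 -0.12 -0.39 -0 -0 0; 0.39 -0.51 -0.15 -0.39 -0 -0 0; 0.38 -0.49 -0.19 -0.39 -0 -0 0; 0.39 -0.48 -0.22 -0.39 -0 -0 0; 0.38 -0.47 -0.25 -0.39 -0 -0 0; 0.39 -0.44 -0.28 -0.38 0 -0 0
-0 -0.13 0.19 -0 0 -0 0; -0 -0.14 0.19 -0 0 -0 0
[597.7    7.54 269.  ] [[ 0.97  0.18  0.13]
 [ 0.22 -0.8  -0.56]
 [-0.    0.57 -0.82]]
```

Call:
step_arm(increments="0 0 -0.5 0 0 0 0; 0 0 -0.8 0 0 0 0; 0 0 -0.9 0 0 0 0; 0 0 -0.9 0 0 0 0; 0 0 -0.9 0 0 0 0; 0 0 0 0 0 0 0")

```text
t: 7.1
tool_pos: [481.9, -264.3, 289.5]
eef_rot: [0.994, 0.113, 0.002, 0.001]
wrist_force: [0.7, -0.3, -2.5]
gripper_width: 19.8
gripper_force: 78.5
```

Call:
step_arm(increments="0.39 -0.53 -0.01 -0.39 0 0 0; 0.39 -0.53 -0.05 -0.39 0 0 0; 0.39 -0.52 -0.08 -0.39 0 0 0; 0.39 -0.51 -0.12 -0.39 0 0 0; 0.39 -0.51 -0.15 -0.39 0 0 0; 0.38 -0.49 -0.19 -0.39 0 0 0; 0.39 -0.48 -0.22 -0.39 0 0 0; 0.38 -0.47 -0.25 -0.39 0 0 0")

```text
t: 8.1
tool_pos: [584.2, -20.9, 289.7]
eef_rot: [0.957, 0.109, 0.03, 0.268]
wrist_force: [-0.4, -0.1, -2.8]
gripper_width: 20.5
gripper_force: 78.7
```

Call:
step_arm(increments="0.39 -0.44 -0.28 -0.38 0 0 0; 0 0 0 0 0 0 0; 0 0 0 0 0 0 0")

```text
t: 8.48
tool_pos: [596.9, 7.1, 290.6]
eef_rot: [0.948, 0.108, 0.033, 0.299]
wrist_force: [0.1, -0.5, -1.0]
gripper_width: 20.7
gripper_force: 78.8
```

```bash
python3 - <<'E'
from h import *
import pickle
o=ctrl.observe();print(o["t"],o["tool_pos"],o["joints"],o["wrist_force"],o["ft_torque"],o["gripper_width"],R.from_quat(o["eef_rot"]).as_matrix())
im=ctrl.grab_frame("wrist");s=ctrl.grab_frame("scene")
pickle.dump((o,im),open("v5.pkl","wb"))
f=lambda P:wproj(P,o["tool_pos"],o["eef_rot"]);print(f(TIP),f(TIP+43.5*D))
plan([(TIP+162*D,Q,2)])
sc=cv2.resize(s[80:280,170:370],(600,600),interpolation=cv2.INTER_CUBIC)[:,:400] if 0 else cv2.resize(s[130:260,200:300],(400,520),interpolation=cv2.INTER_CUBIC)
w=cv2.resize(im[:,128:392],(400,520),interpolation=cv2.INTER_CUBIC) if 0 else cv2.resize(im[90:350,160:360],(400,520),interpolation=cv2.INTER_CUBIC)
cv2.imwrite("pics/w5.png",cv2.convertScaleAbs(np.hstack([w,sc])[:,:,::-1],alpha=1.5))
E
```

```text
8.475 [596.94   7.09 290.58] [-1.04  0.7   1.1   1.72 -0.01  0.97 -1.42] [ 0.08 -0.48 -0.98] [ 0.82  0.23 -0.02] 20.730261327207153 [[ 0.97  0.18  0.13]
 [ 0.22 -0.8  -0.56]
 [-0.    0.57 -0.82]]
[246.83 172.61] [245.02 182.81]
0.01 -0.14 0.18 -0 0.01 -0.01 0; 0.01 -0.14 0.17 -0 0 -0 0
```

View pics/w5.png

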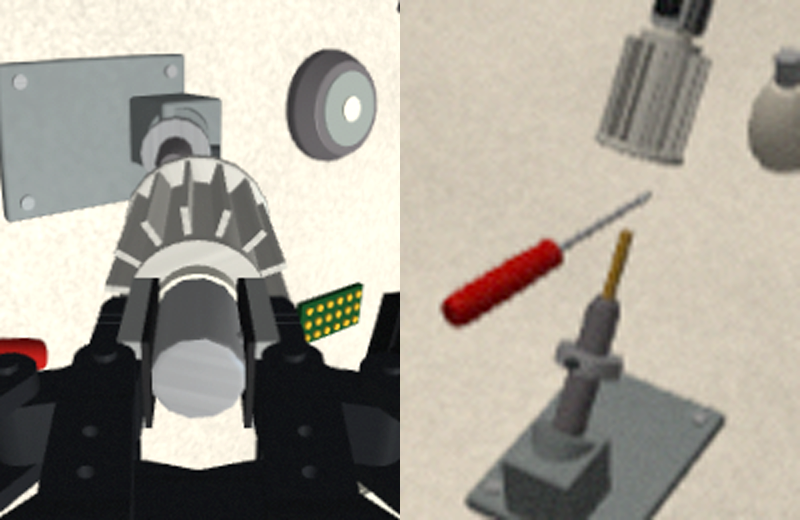

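The lamp is held straight and centred in the wrist picture, at about (198,378). The scene picture shows its mouth above the plunger and in line with the post. I'll move onto the axis now.

Call:
step_arm(increments="0.01 -0.14 0.18 0 0 0 0; 0.01 -0.14 0.17 0 0 0 0; 0 0 0 0 0 0 0; 0 0 0 0 0 0 0")

```text
t: 9.07
tool_pos: [598.4, 8.8, 269.4]
eef_rot: [0.948, 0.108, 0.034, 0.299]
wrist_force: [-0.5, 0.6, -1.5]
gripper_width: 20.3
gripper_force: 78.8
```

```bash
python3 - <<'E'
from h import *
o=ctrl.observe();M=R.from_quat(o["eef_rot"]);z=M.as_matrix()[:,2];m=o["tool_pos"]+87.1*z
e=m-TIP;print(o["t"],"mouth ahead of tip",e@D,"lateral err tool",M.inv().apply(e-(e@D)*D),"ang err deg",np.degrees(M.inv().apply(np.cross(-z,D))),o["wrist_force"],o["ft_torque"])
plan([(TIP+(50+87.1)*D,Q,1)])
E
```

```text
9.075 mouth ahead of tip 75.8940174957242 lateral err tool [ 0.99 -0.62 -0.  ] ang err deg [ 0.01  0.02 -0.  ] [-0.46  0.58 -1.46] [ 0.87  0.17 -0.02]
-0.02 0.01 0.52 0 0 -0 0
```

Call:
step_arm(increments="-0.01 0.01 0.3 0 0 0 0; 0 0 0.3 0 0 0 0; 0 0 0.3 0 0 0 0; 0 0 0.3 0 0 0 0; 0 0 0 0 0 0 0; 0 0 0 0 0 0 0")

```text
t: 9.82
tool_pos: [605.9, -25.0, 220.7]
eef_rot: [0.948, 0.108, 0.034, 0.299]
wrist_force: [-0.4, -0.1, -1.7]
gripper_width: 20.3
gripper_force: 78.8
```

```bash
cat > st.py <<'E'
from h import *
o=ctrl.observe();M=R.from_quat(o["eef_rot"]);z=M.as_matrix()[:,2];m=o["tool_pos"]+87.1*z
e=m-TIP;print(o["t"],"ahead %.1f"%(e@D),"lat",M.inv().apply(e-(e@D)*D)[:2],"F tool",M.inv().apply(o["wrist_force"]),"T tool",M.inv().apply(o["ft_torque"]),"grip",o["gripper_width"],o["gripper_force"])
E
python3 st.py; python3 - <<'E'
from h import *
import pickle
s=ctrl.grab_frame("scene");t=ctrl.grab_frame("top")
a=cv2.resize(s[150:250,215:292],(400,520),interpolation=cv2.INTER_CUBIC);b=cv2.resize(t[130:230,250:327],(400,520),interpolation=cv2.INTER_CUBIC)
cv2.imwrite("pics/s6.png",cv2.convertScaleAbs(np.hstack([a,b])[:,:,::-1],alpha=1.5))
E
```

```text
9.825 ahead 16.1 lat [ 0.7  -0.18] F tool [-0.37 -1.    1.43] T tool [0.85 0.01 0.06] grip 20.255299591517918 78.78654599189758
```

View pics/s6.png

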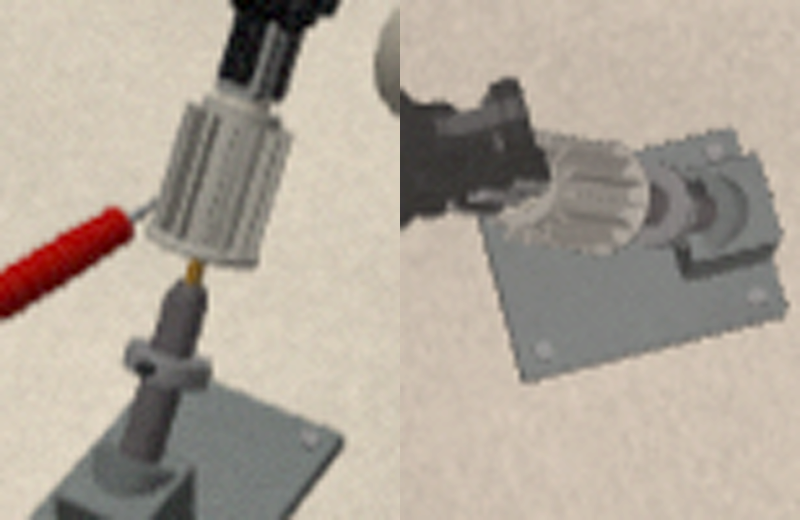

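The plunger is inside the mouth (left crop, near (195,265)) and the lamp is in line with the post to within a few mm. I'll continue by feel.

Call:
step_arm(increments="-0.01 0 0.1 0 0 0 0; 0 0 0.1 0 0 0 0; 0 0 0.1 0 0 0 0; 0 0 0.1 0 0 0 0; 0 0 0 0 0 0 0; 0 0 0 0 0 0 0")

```text
t: 10.68
tool_pos: [607.9, -36.3, 204.2]
eef_rot: [0.948, 0.108, 0.034, 0.299]
wrist_force: [0.5, -0.6, -1.9]
gripper_width: 20.1
gripper_force: 78.8
```

```bash
python3 st.py
```

```text
10.675 ahead -4.0 lat [ 0.03 -0.28] F tool [ 0.33 -0.52  2.01] T tool [ 0.95 -0.02  0.01] grip 20.07154824088394 78.78601312637329
```

Call:
step_arm(increments="0 0 0.1 0 0 0 0; 0 0 0 0 0 0 0; 0 0 0 0 0 0 0")

```text
t: 11.05
tool_pos: [608.4, -39.1, 200.0]
eef_rot: [0.948, 0.108, 0.034, 0.299]
wrist_force: [0.3, -0.5, -1.5]
gripper_width: 19.8
gripper_force: 78.8
```

```bash
python3 st.py
```

```text
11.05 ahead -9.1 lat [-0.05 -0.34] F tool [ 0.18 -0.44  1.51] T tool [0.9  0.02 0.03] grip 19.820994380364457 78.78612756729126
```

Call:
step_arm(increments="0 0 0.1 0 0 0 0; 0 0 0 0 0 0 0; 0 0 0 0 0 0 0")

```text
t: 11.42
tool_pos: [609.1, -42.0, 195.9]
eef_rot: [0.948, 0.108, 0.034, 0.299]
wrist_force: [0.4, -0.4, -2.3]
gripper_width: 20.1
gripper_force: 78.8
```

Call:
step_arm(increments="0 0 0.08 0 0 0 0; 0 0 0 0 0 0 0; 0 0 0 0 0 0 0")

```text
t: 11.8
tool_pos: [609.6, -44.2, 192.6]
eef_rot: [0.948, 0.108, 0.034, 0.299]
wrist_force: [0.6, 0.2, -1.9]
gripper_width: 20.0
gripper_force: 78.8
```

```bash
python3 st.py
```

```text
11.8 ahead -18.1 lat [-0.07 -0.33] F tool [ 0.64 -1.1   1.53] T tool [0.87 0.02 0.01] grip 19.988619366980547 78.78649234771729
```

Call:
step_arm(increments="0 0 0.06 0 0 0 0; 0 0 0 0 0 0 0; 0 0 0 0 0 0 0")

```text
t: 12.18
tool_pos: [610.0, -45.8, 190.2]
eef_rot: [0.948, 0.108, 0.034, 0.299]
wrist_force: [-0.2, 0.5, -2.6]
gripper_width: 20.4
gripper_force: 78.8
```

```bash
python3 st.py
```

```text
12.175 ahead -21.1 lat [-0.05 -0.33] F tool [-0.07 -1.89  1.8 ] T tool [ 0.88  0.05 -0.02] grip 20.424181037119443 78.785959482193
```

Call:
step_arm(increments="0 0 0.06 0 0 0 0; 0 0 0 0 0 0 0; 0 0 0 0 0 0 0")

```text
t: 12.55
tool_pos: [610.3, -47.6, 187.7]
eef_rot: [0.948, 0.108, 0.034, 0.299]
wrist_force: [-0.4, 0.0, -1.9]
gripper_width: 20.1
gripper_force: 78.8
```

```bash
python3 st.py
```

```text
12.55 ahead -24.1 lat [-0.13 -0.32] F tool [-0.39 -1.19  1.48] T tool [ 0.9   0.01 -0.01] grip 20.07608524563722 78.78575205802917
```

Call:
step_arm(increments="0 0 0.04 0 0 0 0; 0 0 0 0 0 0 0; 0 0 0 0 0 0 0")

```text
t: 12.92
tool_pos: [610.7, -48.5, 186.2]
eef_rot: [0.948, 0.108, 0.034, 0.299]
wrist_force: [-2.5, 3.9, 3.1]
gripper_width: 20.4
gripper_force: 79.1
```

Call:
step_arm(increments="0 0 0.04 0 0 0 0; 0 0 0 0 0 0 0; 0 0 0 0 0 0 0")

```text
t: 13.3
tool_pos: [611.0, -49.7, 184.4]
eef_rot: [0.948, 0.108, 0.034, 0.299]
wrist_force: [-1.4, 1.9, 2.8]
gripper_width: 20.3
gripper_force: 79.1
```

```bash
python3 st.py
```

```text
13.3 ahead -28.1 lat [ 0.02 -0.37] F tool [-0.9  -0.21 -3.55] T tool [ 0.81 -0.21 -0.02] grip 20.331778745437934 79.06763792037964
```

Call:
step_arm(increments="0 0 0.04 0 0 0 0; 0 0 0 0 0 0 0; 0 0 0 0 0 0 0")

```text
t: 13.68
tool_pos: [611.2, -50.9, 182.7]
eef_rot: [0.948, 0.108, 0.034, 0.299]
wrist_force: [-0.9, 2.0, 1.7]
gripper_width: 19.9
gripper_force: 79.0
```

```bash
python3 st.py
```

```text
13.675 ahead -30.1 lat [ 0.04 -0.35] F tool [-0.46 -0.77 -2.64] T tool [ 0.87 -0.02  0.01] grip 19.92097362086933 79.04901623725891
```

Call:
step_arm(increments="0 0 0.02 0 0 0 0; 0 0 0 0 0 0 0")

```text
t: 13.92
tool_pos: [611.3, -51.4, 182.0]
eef_rot: [0.948, 0.108, 0.034, 0.299]
wrist_force: [-1.1, 3.2, 3.3]
gripper_width: 20.1
gripper_force: 79.1
```

Call:
step_arm(increments="0 0 0.02 0 0 0 0; 0 0 0 0 0 0 0")

```text
t: 14.18
tool_pos: [611.5, -52.0, 181.2]
eef_rot: [0.948, 0.108, 0.034, 0.299]
wrist_force: [-1.3, 2.4, 3.2]
gripper_width: 20.2
gripper_force: 79.1
```

```bash
python3 st.py
```

```text
14.175 ahead -32.1 lat [ 0.02 -0.35] F tool [-0.73 -0.3  -4.17] T tool [ 0.89 -0.07 -0.02] grip 20.204318372482238 79.08152461051941
```

Call:
step_arm(increments="0 0 0.02 0 0 0 0; 0 0 0 0 0 0 0")

```text
t: 14.42
tool_pos: [611.6, -52.6, 180.3]
eef_rot: [0.948, 0.108, 0.034, 0.299]
wrist_force: [-0.9, 3.0, 2.6]
gripper_width: 20.1
gripper_force: 79.1
```

```bash
python3 st.py
```

```text
14.425 ahead -33.1 lat [ 0.01 -0.32] F tool [-0.23 -1.05 -3.93] T tool [ 0.87 -0.1  -0.01] grip 20.136312780365962 79.0792715549469
```

Call:
step_arm(increments="0 0 0.01 0 0 0 0; 0 0 0 0 0 0 0")

```text
t: 14.68
tool_pos: [611.7, -52.8, 179.9]
eef_rot: [0.948, 0.108, 0.034, 0.299]
wrist_force: [-1.4, 3.3, 3.9]
gripper_width: 20.2
gripper_force: 79.1
```

Call:
step_arm(increments="0 0 0.01 0 0 0 0; 0 0 0 0 0 0 0")

```text
t: 14.92
tool_pos: [611.7, -53.1, 179.6]
eef_rot: [0.948, 0.108, 0.034, 0.299]
wrist_force: [-1.0, 2.9, 3.6]
gripper_width: 20.1
gripper_force: 79.1
```

Call:
step_arm(increments="0 0 0.01 0 0 0 0; 0 0 0 0 0 0 0")

```text
t: 15.18
tool_pos: [611.8, -53.4, 179.1]
eef_rot: [0.948, 0.108, 0.034, 0.299]
wrist_force: [-0.7, 2.8, 3.3]
gripper_width: 20.0
gripper_force: 79.5
```

Call:
step_arm(increments="0 0 0.01 0 0 0 0; 0 0 0 0 0 0 0")

```text
t: 15.42
tool_pos: [611.8, -53.6, 178.8]
eef_rot: [0.948, 0.108, 0.034, 0.299]
wrist_force: [-1.3, 4.9, 5.1]
gripper_width: 20.4
gripper_force: 79.7
```

```bash
python3 st.py
```

```text
15.425 ahead -35.0 lat [ 0.02 -0.35] F tool [-0.15 -1.24 -7.12] T tool [ 0.82 -0.13 -0.06] grip 20.43044392324107 79.74516749382019
```

Call:
step_arm(increments="0 0 0.01 0 0 0 0; 0 0 0 0 0 0 0")

```text
t: 15.68
tool_pos: [611.9, -53.6, 178.7]
eef_rot: [0.948, 0.108, 0.034, 0.299]
wrist_force: [-4.9, 8.2, 11.1]
gripper_width: 20.4
gripper_force: 80.5
```

```bash
python3 st.py
```

```text
15.675 ahead -35.0 lat [ 0.1  -0.39] F tool [ -2.91  -1.04 -14.28] T tool [ 0.81 -0.67  0.04] grip 20.42016633374549 80.47286868095398
```

Contact: the force jumped to -14 N and the advance stopped at 35 mm below the tip. That agrees with the collar position in the pictures. I'll let go here.

Call:
step_arm(increments="0 0 0 0 0 0 0.3; 0 0 0 0 0 0 0.6; 0 0 0 0 0 0 1; 0 0 0 0 0 0 1; 0 0 0 0 0 0 1; 0 0 0 0 0 0 1")

```text
t: 16.42
tool_pos: [611.9, -53.9, 178.3]
eef_rot: [0.948, 0.108, 0.034, 0.299]
wrist_force: [0.3, 0.6, 0.3]
gripper_width: 85.2
gripper_force: 0.0
```

```bash
python3 st.py
```

```text
16.425 ahead -35.6 lat [-0.05 -0.34] F tool [ 0.48 -0.24 -0.58] T tool [ 0.51 -0.02  0.01] grip 85.24167904397194 0.0
```

Call:
step_arm(increments="0 0 -0.3 0 0 0 1; 0 0 -0.6 0 0 0 1; 0 0 -0.8 0 0 0 1; 0 0 -0.8 0 0 0 1; 0 0 0 0 0 0 1; 0 0 0 0 0 0 1")

```text
t: 17.18
tool_pos: [595.5, 16.2, 280.7]
eef_rot: [0.948, 0.108, 0.034, 0.299]
wrist_force: [-0.6, -0.2, -0.5]
gripper_width: 85.2
gripper_force: 0.0
```

```bash
python3 - <<'E'
from h import *
o=ctrl.observe();print(o["t"],o["tool_pos"])
s=ctrl.grab_frame("scene");t=ctrl.grab_frame("wrist");tp=ctrl.grab_frame("top")
f=lambda P:wproj(P,o["tool_pos"],o["eef_rot"])
print("wrist exp cap top",f(TIP+75*D),"cap base",f(TIP+37*D),"mouth",f(TIP-35*D))
c=ctrl.calibration("scene")
print(cv2.projectPoints(np.array([TIP+75*D,TIP-35*D]),c["rvec"],c["tvec"],c["K"],None)[0].reshape(-1,2))
a=cv2.resize(s[160:250,215:285],(400,514),interpolation=cv2.INTER_CUBIC);b=cv2.resize(t[80:260,170:310],(400,514),interpolation=cv2.INTER_CUBIC)
cv2.imwrite("pics/s7.png",cv2.convertScaleAbs(np.hstack([a,b])[:,:,::-1],alpha=1.5))
for im,n in((s,"scene"),(tp,"top")):
    d=cv2.absdiff(im,cv2.imread(f"pics/{n}0.png")[:,:,::-1]).max(2)>40
    k,l,st,ce=cv2.connectedComponentsWithStats(d.astype(np.uint8));print(n,[tuple(map(int,x)) for x in st[1:] if x[4]>25])
E
```

```text
17.175 [595.47  16.16 280.68]
wrist exp cap top [259.35 194.33] cap base [259.29 182.77] mouth [259.2  167.55]
[[259.76 175.01]
 [246.88 217.31]]
scene [(192, 0, 7, 12, 54), (306, 0, 10, 22, 105), (336, 0, 7, 10, 43), (331, 17, 12, 31, 186), (300, 20, 5, 19, 36), (261, 34, 63, 103, 2144), (239, 175, 26, 46, 533), (155, 220, 12, 17, 146), (152, 230, 25, 31, 468)]
top [(0, 98, 270, 286, 20295), (282, 166, 11, 5, 32), (345, 215, 23, 22, 197), (356, 216, 14, 13, 97)]
```

View pics/s7.png

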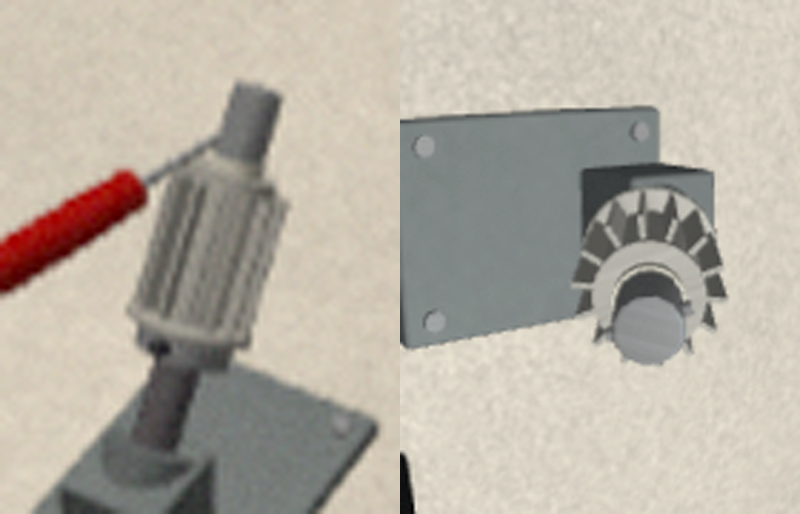

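The lamp hangs cap up with its rim on the collar: in the left crop the rim is near (190,330), directly on the collar. Nothing else on the bench has moved, and the gripper is clear.

```bash
python3 -c "
from workcell import ctrl
print(ctrl.finish_job())"
```

```text
the job is handed in; nothing more can be done
None
```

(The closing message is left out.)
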